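Vacuum-dry dishes of fossil shell: load, screw the lid down, start

TASK

Vacuum-dry the fossil shell fragments: put every aluminium dish that stands on the table into the round vessel of the dryer, flat and stacked, set the lid on, turn it backwards (anticlockwise) until its pins drop into the thread, then screw it clockwise until it is fully home. Only then start the dryer with one full press on each button, one at a time: green, then blue, then yellow. Leave the blue-capped jar, the tape roll and everything else where they are.

Things in the scene. Friction and masses are not known exactly. Their poses are not given: they have to be found in the camera images.
- dryer: Vacuum dryer, a heavy bench machine that does not move: white base (170 x 310 mm), on it a round open aluminium vessel and, towards its +y, a grey control box with a gauge and three buttons (top at z = 0.086). Origin on the vessel's axis at table height, z up. Vessel: inside radius 56 mm, floor at z = 0.055, rim at z = 0.110, neck 60 mm in outer radius.
- way_in (a point): Middle of one of three ways in to the coarse three-start thread round the neck (radius 60 to 68 mm), 64 mm from the axis; the others are 120 and 240 degrees on. Each leaves a pin's middle 29 degrees of play. Clockwise (from above) of each begins a groove that falls 5 mm in 60 degrees and has its end stop 80 degrees on. Ways in are open from above.
- rib_top (a point): Middle of the level top of one of the three thread ribs between the ways in, 6 mm below the rim. At the clockwise end of each rib stands a post as high as the rim: a lid lying on the ribs cannot be turned clockwise into the next way in, but turned anticlockwise it reaches a way in within 80 degrees and can drop 12 mm.
- lid: The dryer's round aluminium lid, loose, 150 mm across, 62 mm tall, 0.24 to 0.39 kg. Origin on its axis at the skirt's lower edge, z up, x along its handle. Height of the origin above the table: 0.108 with its pins on the posts, 0.102 on the thread ribs, 0.090 dropped into the ways in, 0.085 screwed home with its plate on the rim (60 to 80 degrees clockwise from dropped).
- lid_grip (a point): Middle of the lid's black bar handle, 50 mm above the lid's origin. The bar is 86 mm long (along the lid's x), 16 mm thick, and stands from 31 to 62 mm above the origin, on the plate; grip it across its thickness.
- lid_pin (a point): Inner end of one of the lid's three inward pins, in line with the handle (the lid's +x); the others are 120 and 240 degrees on. Pins are round, 6 mm thick, 5 mm above the skirt's lower edge, reaching in to radius 62.5 mm. The skirt is 25 mm deep, 70.5 mm in inner radius. Skirt and pins clear neck and thread by 2.5 mm all round.
- green_button_top (a point): Centre of the top of the green push button on the control box, the one nearest the robot; 28 mm across, the three stand 44 mm apart in a row.
- green_button (a joint): Travel of the green button: 0 released, 0.006 fully down, which takes 5 N straight down; it springs back. It counts as pressed beyond 0.004.
- blue_button_top (a point): Centre of the top of the blue push button on the control box, the middle one; 28 mm across, the three stand 44 mm apart in a row.
- blue_button (a joint): Travel of the blue button: 0 released, 0.006 fully down, which takes 5 N straight down; it springs back. It counts as pressed beyond 0.004.
- yellow_button_top (a point): Centre of the top of the yellow push button on the control box, the one farthest from the robot; 28 mm across, the three stand 44 mm apart in a row.
- yellow_button (a joint): Travel of the yellow button: 0 released, 0.006 fully down, which takes 5 N straight down; it springs back. It counts as pressed beyond 0.004.
- dish_0: Round flat-bottomed aluminium drying dish with one dark brown piece of fossil shell in it, 64 mm across, 12 mm high with upright sides, 0.055 kg, standing on the table; origin at the centre of its underside, z up. Dishes may be stacked (12 mm each); fragments stay in. May be absent.
- dish_1: Round flat-bottomed aluminium drying dish with one tan and one small dark piece of fossil shell in it, 64 mm across, 12 mm high with upright sides, 0.055 kg, standing on the table; origin at the centre of its underside, z up. Dishes may be stacked (12 mm each); fragments stay in. May be absent.
- dish_2: Round flat-bottomed aluminium drying dish with two tan pieces of fossil shell in it, 64 mm across, 12 mm high with upright sides, 0.055 kg, standing on the table; origin at the centre of its underside, z up. Dishes may be stacked (12 mm each); fragments stay in. May be absent.
- dish_3: Round flat-bottomed aluminium drying dish with two dark brown pieces, large and small of fossil shell in it, 64 mm across, 12 mm high with upright sides, 0.055 kg, standing on the table; origin at the centre of its underside, z up. Dishes may be stacked (12 mm each); fragments stay in. May be absent.
- blue_cap_jar: Small jar with a blue cap, 61 mm across, 59 mm tall; a bystander. Origin at the centre of its underside.
- tape_roll: Roll of pale green tape lying flat, 67 mm across, 19 mm tall; a bystander. Origin at the centre of its underside.

How it is judged (in metres and radians):
On the way, in this order (a step that is already met when the one before it is completed fails the run):
1. every dish present lies flat inside the vessel (horizontal distance between each of dish_0, dish_1, dish_2, dish_3 and dryer below 0.03 m and z of dish_0 in the frame of dryer between 0.05 and 0.1 m and angle between the z axis of each of dish_0, dish_1, dish_2, dish_3 and the z axis of dryer, either way round below 0.35 rad and z of dish_1 in the frame of dryer between 0.05 and 0.1 m and z of dish_2 in the frame of dryer between 0.05 and 0.1 m and z of dish_3 in the frame of dryer between 0.05 and 0.1 m), for 0.2 s.
2. the lid's pins have dropped into the thread (z of lid in the frame of dryer between 0.08 and 0.0955 m and horizontal distance between lid and dryer below 0.006 m and angle between lid's own z axis and vertical below 0.06 rad), for 0.1 s.
3. the lid is screwed fully home (z of lid in the frame of dryer between 0.08 and 0.0868 m and horizontal distance between lid and dryer below 0.006 m and angle between lid's own z axis and vertical below 0.06 rad), for 0.2 s.
4. the green button alone is pressed (value of joint green_button above 0.004 m and value of joint each of blue_button, yellow_button below 0.0015 m), for 0.05 s.
5. the blue button alone is pressed (value of joint blue_button above 0.004 m and value of joint each of green_button, yellow_button below 0.0015 m), for 0.05 s.
6. the yellow button alone is pressed (value of joint yellow_button above 0.004 m and value of joint each of green_button, blue_button below 0.0015 m), for 0.05 s.
At the end, for the whole second after the job is handed in: Every dish present lies flat inside the vessel, the lid is on the vessel and screwed home (its origin no more than 1.8 mm above the home height, level, at rest), and all three buttons are out again (all of step 1 and all of step 3 and value of joint each of green_button, blue_button, yellow_button below 0.0015 m and linear speed of lid below 0.02 m/s); the robot touches nothing.
It fails at once if a button is pressed while the lid is not screwed home (value of joint any of green_button, blue_button, yellow_button above 0.003 m and not (z of lid in the frame of dryer between 0.08 and 0.0875 m and horizontal distance between lid and dryer below 0.006 m and angle between lid's own z axis and vertical below 0.06 rad)).
It fails at once if two buttons are down at once (value of joint each of green_button, blue_button above 0.003 m or value of joint each of blue_button, yellow_button above 0.003 m or value of joint each of green_button, yellow_button above 0.003 m).
It fails at once if the blue-capped jar or the tape roll is shifted more than 3 cm or tipped over (distance of any of blue_cap_jar, tape_roll from where it was at the start of the episode above 0.03 m or angle between any of blue_cap_jar, tape_roll's own z axis and vertical above 0.5 rad).
Of dish_0, dish_1, dish_2, dish_3 only 3 to 4 are there at a start; the rules pass over those that are not, and their reading is None.
At some moment in a run one of dish_0, dish_1, dish_2, dish_3 may be knocked a few centimetres aside while the robot is not near it.
Once in a run the grip may slacken for a moment while it holds something.
It also fails if it takes over 210 s, if anything falls off the work surface, if the arm or the gripper's body presses on something with over 40 N, if the wrist force passes 120 N, or if a joint passes its speed limit or range.

ROBOT

A 6-joint arm with a two-finger parallel gripper is mounted at the origin on the work surface; the furniture and walls round the work are solid. World frame = base frame: x ahead of the robot, y to its left, z up, the work surface at z = 0. Lengths are in m, angles in degrees, forces in N, time in s.
With the tool pointing down it reaches from about 0.4 to 0.825 m from the base axis. Payload 7 kg.
Tool frame: the origin (TCP) lies between the finger pads; the fingertips stand 25 mm ahead of it and the grasp point (between the pads) lies 6 mm ahead of it; z points along the fingers, y is the line along which they close (so a half turn about z gives the same grasp; the last joint's range is limited). The gripper opens to 88 mm and grips with 3 to 60 N. Pads are 19 mm wide; open, the fingers measure 130 mm over their backs; the gripper's body (78 mm by 193 mm) begins 47 mm behind the grasp point.
Start: joints at [-60.499, 20.546, 0.682, 0, -70.136, -16.507], TCP at [0.152, -0.658, 0.252] pointing down, gripper open.
Joint ranges: [-176.03, 176.03], [-82.01, 121.73], [-58.28, 71.71], [-173.87, 95.51], [-174.79, -0.11], [-173.66, 173.66]. Speed limits (degrees/s): [136.94, 136.94, 172.46, 180, 180, 180].

INTERFACE

Orientations are given as [roll, pitch, yaw] about the fixed x, y, z axes, in that order (R = Rz(yaw) Ry(pitch) Rx(roll)).
In Python, from plant import ctrl, viewer, workorder gives the robot as it stands (ctrl), with the cameras (viewer) and the job (workorder).
- The arm moves only by the shell command python3 drive.py, which reads ROWS from standard input. ROWS is a JSON object whose key "offsets" holds a list of rows, 1 to 8 of them, each of 5 numbers: dx, dy, dz in shares of 500 mm (1.0 is 500 mm), then a turn about the tool's z in shares of 180 degrees (1.0 is 180 degrees), then the finger opening in m; each row is the pose to reach, as a shift and turn from the pose commanded when the command began, along the tool's axes at that moment; what a row does not reach only later rows make up. A row lasts 1/8 s, in which the tool goes at most 0.0625 m and 10.7 degrees, less where a joint would pass 70% of its speed; a pose out of reach is approached as far as the arm can. The fingers move at their own pace and stop on an object; the grip force is fixed at half the most. Time passes only in rows, so rows that do not move let the fingers close. It prints the time, the measured TCP pose, the force, the opening and the grip force at its end. Shift and turn numbers lie between -1 and 1, and a call with a number outside is refused. Input that does not fit is refused with a message, and nothing moves.
- ctrl.get_obs(): the state, without advancing time (a new reading comes with each control period).
- viewer.snapshot(name): name is "side" or "top"; returns a dict with "frame" (400x640x3 uint8, red, green, blue), "z_map" (400x640 float32, m along the optical axis (not along the pixel's ray), 0 where there is no reading), "fovy" (degrees; the focal length in pixels is half the picture's height over the tangent of half this angle, whatever the lens; pixels are square), "cx", "cy" (the principal point, pixels), "R" (3x3) and "t" (3): a world point X has camera coordinates R X + t. Camera axes: x right, y down, z forward; pixel columns grow to the right and rows downward; lengths in m; the calibration is good to about 2 mm. A picture is of the moment at which its call begins.
- workorder.close_job(): hands the job in; it is judged then, once.
The state is a dict: "clock": time; "joint_pos": joint angles; "qvel": joint speeds; "tau": joint torques, N m; "tool_pos": TCP position; "orientation": TCP orientation; "force": force on the tool from outside, world axes, zero at the start; "moment": the same for the moment, N m; "opening": finger opening in m; "gripper_force": force on a finger pad.
Only numpy, scipy, OpenCV 4.12 (cv2) and the standard library are available. Lean on these libraries where they do the work, as an engineer would, in place of code of your own. Each camera call takes 0.05 s, during which the arm holds its last target. There are 200 camera calls.

## Working session

There is one attempt and no reset: what is moved stays moved. The work goes in short steps, Python scripts to look and compute and a shell command to move; the robot and the scene stay as the last step left them, time stands still between calls to the robot, and variables do not carry over. Pictures are saved under pics/ and viewed, at most 14 in all, crops included, and the job is handed in when it is done.

```bash
ls; mkdir -p pics
cat > h.py <<'E'
from plant import ctrl, viewer, workorder
import numpy as np, cv2
from scipy.spatial.transform import Rotation as Ro
def snap(n,f=None):
    s=viewer.snapshot(n)
    if f: cv2.imwrite('pics/'+f,s['frame'][:,:,::-1])
    np.savez('last_'+n+'.npz',**{k:np.asarray(v) for k,v in s.items()})
    return s
def foc(s): return 200/np.tan(np.radians(float(s['fovy']))/2)
def cloud(s):
    f=foc(s); v,u=np.mgrid[0:400,0:640]; z=s['z_map']
    c=np.stack([(u-s['cx'])/f*z,(v-s['cy'])/f*z,z],-1)
    return (c-s['t'])@s['R']
def onplane(s,u,v,h):
    f=foc(s); d=np.array([(u-s['cx'])/f,(v-s['cy'])/f,1])@s['R']; o=-np.asarray(s['t'])@s['R']
    return o+d*(h-o[2])/d[2]
def proj(s,X):
    c=s['R']@np.asarray(X)+s['t']; f=foc(s); return c[:2]/c[2]*f+[s['cx'],s['cy']]
def rel(x,y,z):
    o=ctrl.get_obs(); R=Ro.from_euler('xyz',o['orientation'],degrees=True).as_matrix()
    return R.T@(np.array([x,y,z])-o['tool_pos'])
E
python3 - <<'E'
from h import *
o=ctrl.get_obs();print(o)
for n in('top','side'):
    s=snap(n,n+'0.png');print(n,s['fovy'],s['R'],s['t'],-s['t']@s['R'])
E
```

```text
drive.py
pics
plant.py
{'clock': 0.0, 'joint_pos': array([-6.04991895e+01,  2.05913411e+01,  6.34169094e-01, -1.96014996e-02,
       -7.01355186e+01, -1.65062685e+01]), 'qvel': array([ 0.06319899,  0.04355435,  0.01973216, -0.00531539, -0.07765245,
        0.00428995]), 'tau': array([-2.16271983e-04, -5.82713413e+01,  2.93057799e+01,  6.99729100e+00,
        6.75010946e-03, -1.94868935e-04]), 'tool_pos': array([ 0.1516485 , -0.65729061,  0.25062835]), 'orientation': array([ 1.79905893e+02, -8.67048647e-03, -1.67012126e+02]), 'force': array([0.50611328, 0.24970077, 0.08987549]), 'moment': array([0.00796895, 0.01483113, 0.02379103]), 'gripper_force': 0.0, 'opening': 0.08779085601071643}
top 48.92233054826513 [[-4.16064782e-03 -9.99991201e-01  5.35394610e-04]
 [-9.90084953e-01  4.04425475e-03 -1.40411644e-01]
 [ 1.40408243e-01 -1.11428955e-03 -9.90093068e-01]] [-0.02830836  0.55330533  1.36813073] [ 0.35560466 -0.02902132  1.43228242]
side 43.10696411437413 [[-0.99909896 -0.04117224  0.01030107]
 [-0.02610216  0.40470721 -0.91407371]
 [ 0.03346555 -0.91351898 -0.40541723]] [0.52698124 0.11559606 1.47972829] [0.4800038  1.32667431 0.7001422 ]
```

View pics/top0.png

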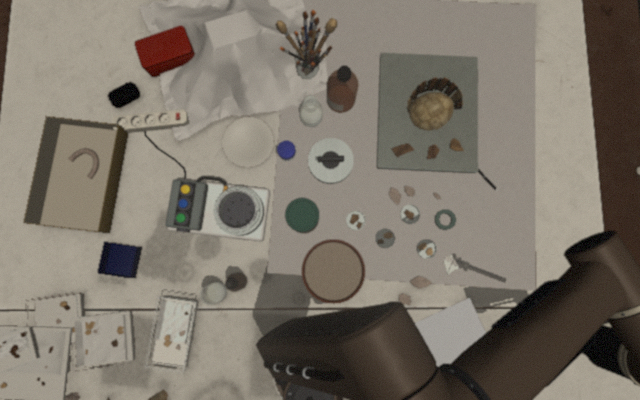

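View pics/side0.png

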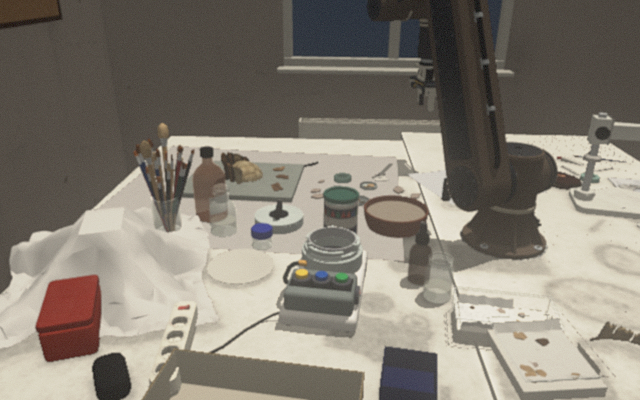

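The top view shows the vessel at (240,210), buttons at (182,190–217), the lid at (330,160), four dishes near (356,220), (410,214), (385,238) and (427,248), the tape at (445,218) and the jar at (286,150). The side view agrees. Next I'll look closer.

Run:
```python
from h import *
im=cv2.imread('pics/top0.png')
cv2.imwrite('pics/c1.png',cv2.resize(im[185:265,330:460],None,fx=6,fy=6,interpolation=cv2.INTER_CUBIC))
cv2.imwrite('pics/c2.png',cv2.resize(im[130:245,160:360],None,fx=4,fy=4,interpolation=cv2.INTER_CUBIC))
```

```text
(no output)
```

View pics/c1.png

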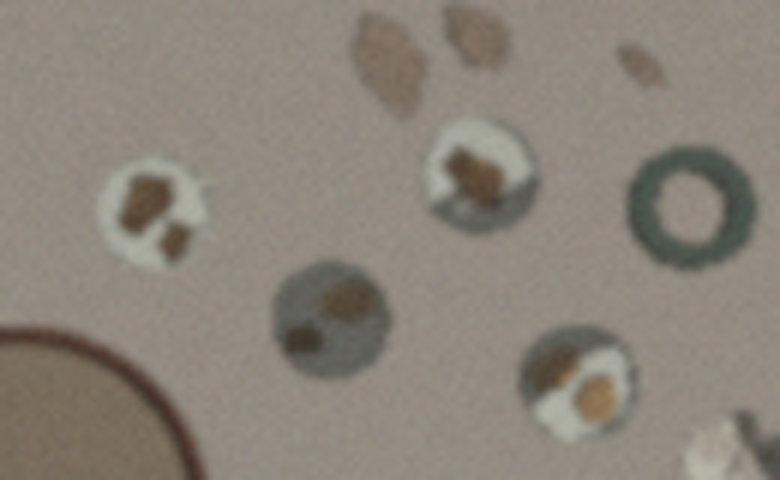

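View pics/c2.png

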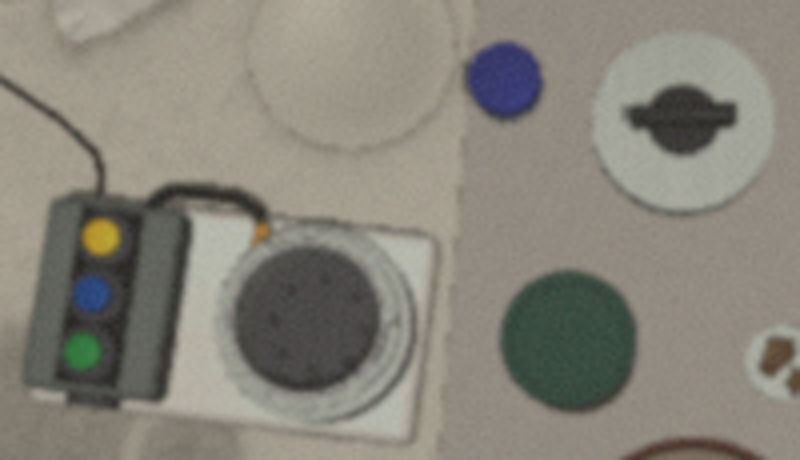

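The crop shows the dishes at full-image (355.3,220.3), (410.3,214.3), (385.2,238.3) and (426.3,248.7), with the tape at (445,219.5). The buttons are at yellow (185.4,189.5), blue (183.2,203.7) and green (180.7,217.5). The lid handle is nearly along the columns, running (316.5,158.5) to (344.5,158.5).

```bash
cat >> h.py <<'E'
from scipy.optimize import least_squares
def circ(P):
    r=least_squares(lambda p:np.hypot(P[:,0]-p[0],P[:,1]-p[1])-p[2],[*P[:,:2].mean(0),.06],loss='soft_l1',f_scale=.001); return r.x
E
python3 - <<'E'
from h import *
s=snap('top');W=cloud(s);z=W[...,2]
for n,u,v in [('A',355.3,220.3),('B',410.3,214.3),('C',385.2,238.3),('D',426.3,248.7),('tape',445,219.5)]:
    p=onplane(s,u,v,.010);print(n,p[:2].round(4), 'depth z',z[int(v)-5:int(v)+6,int(u)-5:int(u)+6].max().round(4))
    m=np.hypot(W[...,0]-p[0],W[...,1]-p[1])<.045; m&=(z>.006)&(z<.02); print('  mask',m.sum(), 'cent',((W[m].max(0)+W[m].min(0))/2)[:2].round(4))
for n,u,v in [('y',185.4,189.5),('b',183.2,203.7),('g',180.7,217.5)]:
    w=W[int(v)-2:int(v)+3,int(u)-2:int(u)+3].reshape(-1,3);print(n,np.median(w,0).round(4))
# vessel
p=onplane(s,238.5,208,.11)
m=np.hypot(W[...,0]-p[0],W[...,1]-p[1])<.09; m&=abs(z-.11)<.004
c=circ(W[m]);print('vessel',c,m.sum(),'floor',np.median(z[203:213,233:243]))
d=np.hypot(W[...,0]-c[0],W[...,1]-c[1])
for a,b in[(.04,.05),(.056,.06),(.06,.063),(.063,.068)]: print(a,np.percentile(z[(d>a)&(d<b)],[10,50,90]))
p=onplane(s,330.5,160.5,.031)
dl=np.hypot(W[...,0]-p[0],W[...,1]-p[1]); m=(dl<.1)&(abs(z-.031)<.008)
print('lid',p,m.sum(),(W[m].max(0)+W[m].min(0))/2,W[m].max(0)-W[m].min(0),np.median(z[m]))
h=(dl<.06)&(z>.05);H=W[h];print(h.sum(),H.mean(0),H.min(0),H.max(0))
q=H[:,:2]-H[:,:2].mean(0);e,V=np.linalg.eigh(q.T@q);print('handle dir',V[:,1],np.degrees(np.arctan2(V[1,1],V[0,1])))
for u,v in[(316.5,158.5),(344.5,158.5)]:print(onplane(s,u,v,.06))
# jar
t=onplane(s,286.3,149.8,.059);print('jar',t)
t=onplane(s,302,215,.08);print('tin',t,z[210:220,297:307].max())
E
```

```text
A [ 0.467  -0.1448] depth z 1.4323
  mask 146 cent [ 0.47   -0.1423]
B [ 0.4858 -0.3236] depth z 0.0153
  mask 153 cent [ 0.4872 -0.3266]
C [ 0.4086 -0.2402] depth z 1.4323
  mask 160 cent [ 0.4083 -0.2432]
D [ 0.3748 -0.3713] depth z 1.4323
  mask 168 cent [ 0.3757 -0.3727]
tape [ 0.4684 -0.4355] depth z 0.0257
  mask 156 cent [ 0.4704 -0.4321]
y [0.5566 0.3805 0.108 ]
b [0.5139 0.3846 0.1085]
g [0.4714 0.3922 0.1081]
vessel [0.49462214 0.22349793 0.059175  ] 245 floor 0.05622972578396819
0.04 [0.05259475 0.0561692  0.0598688 ]
0.056 [0.06427118 0.10495669 0.11259342]
0.06 [0.09319422 0.10524823 0.1099199 ]
0.063 [0.08660158 0.10246097 0.10818182]
lid [ 0.66048103 -0.06542933  0.031     ] 1443 [ 0.66518427 -0.06243836  0.03100808] [0.15163396 0.14713552 0.01594956] 0.031944917555211554
147 [ 0.66303239 -0.06407313  0.06120713] [ 0.65467865 -0.10450857  0.05035399] [ 0.67318974 -0.02164322  0.06831114]
handle dir [-0.03000798  0.99954966] 91.71958854383054
[ 0.66085926 -0.02009473  0.06      ]
[ 0.6604985  -0.10935663  0.06      ]
jar [0.68989799 0.0764373  0.059     ]
tin [0.4786021  0.02504539 0.08      ] 0.14519136977382824
```

The manual's scale: shifts go in shares of 500 mm and turns go in shares of 180 degrees. Converting my numbers, 13 degrees is 0.0722.

```bash
echo '{"offsets":[[0,0,0,0.0556,0.088],[0,0,0,0.0722,0.088],[0,0,0,0.0722,0.088],[0,0,0,0.0722,0.088]]}' | python3 drive.py
python3 - <<'E'
from h import *
print(rel(.375,-.372,.15))
s=np.load('last_top.npz');W=cloud(s);z=W[...,2]
zs=cv2.medianBlur(s['z_map'],5)
W=cloud({**{k:s[k] for k in s.files},'z_map':zs});z=W[...,2]
for (a,b,c,d) in [(.3,.36,-.47,-.40),(.36,.46,-.5,-.42),(.42,.55,-.05,.09),(.2,.42,-.2,.03),(.42,.62,.32,.45)]:
    m=(W[...,0]>a)&(W[...,0]<b)&(W[...,1]>c)&(W[...,1]<d)&(z<1); print(a,c,np.percentile(z[m],[50,90,98]))
E
```

```text
clock: 0.65
tool_pos: [0.1517, -0.6576, 0.2514]
orientation: [180.0, -0.0, -179.9]
force: [-0.3, 0.0, -0.2]
opening: 0.0876
gripper_force: 0.0
[-0.2236071   0.28532077  0.10144281]
0.3 -0.47 [0.00870454 0.6713229  0.67893296]
0.36 -0.5 [0.00146474 0.01129113 0.02097162]
0.42 -0.05 [0.13891378 0.14324135 0.14429216]
0.2 -0.2 [0.66929535 0.8201576  0.82223368]
0.42 0.32 [0.08566328 0.10040907 0.1081611 ]
```

Converted, 0.285 m is 0.57, -0.224 m is -0.448.

```bash
echo '{"offsets":[[-0.448,0.57,0,0,0.08],[-0.448,0.57,0,0,0.08],[-0.448,0.57,0,0,0.08],[-0.448,0.57,0,0,0.08],[-0.448,0.57,0.1,0,0.08],[-0.448,0.57,0.202,0,0.08],[-0.448,0.57,0.202,0,0.08],[-0.448,0.57,0.202,0,0.08]]}' | python3 drive.py
python3 - <<'E'
from h import *
s=snap('top','t1.png')
f=cv2.imread('pics/t1.png');cv2.imwrite('pics/c3.png',cv2.resize(f[180:280,320:460],None,fx=5,fy=5,interpolation=cv2.INTER_CUBIC))
print(ctrl.get_obs()['tool_pos'],proj(s,[.375,-.372,.012]))
E
```

```text
clock: 1.65
tool_pos: [0.3754, -0.3712, 0.1489]
orientation: [179.9, -0.2, -179.8]
force: [-0.7, 0.0, 0.9]
opening: 0.0799
gripper_force: 0.0
[ 0.37587212 -0.37237516  0.15030506] [426.66104194 248.6403965 ]
```

View pics/c3.png

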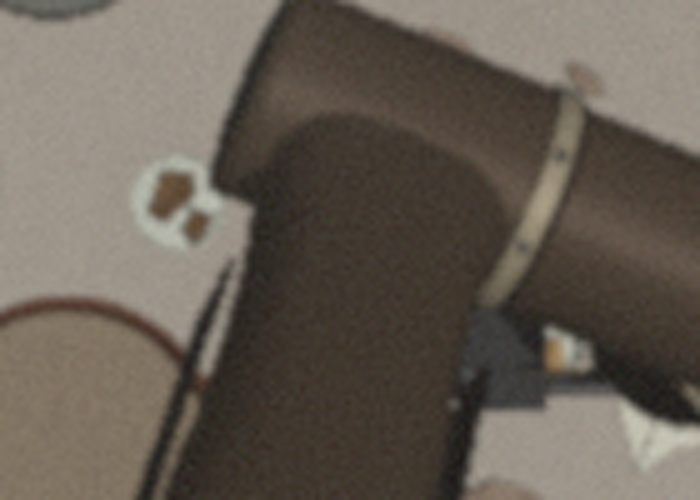

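The arm hides most of the view. Dish D shows through at crop (565,355), about (433,251), consistent with where it was. Descending and gripping now.

Converted, 0.12 m is 0.24, 0.105 m is 0.21.

```bash
echo '{"offsets":[[0,0,0.08,0,0.08],[0,0,0.16,0,0.08],[0,0,0.21,0,0.08],[0,0,0.24,0,0.08],[0,0,0.24,0,0.08],[0,0,0.24,0,0.08]]}' | python3 drive.py;echo '{"offsets":[[0,0,0,0,0.05],[0,0,0,0,0.05],[0,0,0,0,0.05],[0,0,0,0,0.05]]}' | python3 drive.py; echo '{"offsets":[[0,0,-0.06,0,0.05],[0,0,-0.18,0,0.05],[0,0,-0.3,0,0.05],[0,0,-0.42,0,0.05],[0,0,-0.46,0,0.05],[0,0,-0.46,0,0.05]]}' | python3 drive.py
```

```text
clock: 2.45
tool_pos: [0.3765, -0.3734, 0.0318]
orientation: [-179.9, 0.1, 180.0]
force: [-0.8, 0.7, 0.6]
opening: 0.0799
gripper_force: 0.0
clock: 2.95
tool_pos: [0.3761, -0.3728, 0.0312]
orientation: [-180.0, 0.0, -180.0]
force: [-0.2, 1.5, 6.4]
opening: 0.0629
gripper_force: 30.0
clock: 3.7
tool_pos: [0.3764, -0.3729, 0.2623]
orientation: [-179.9, 0.2, 180.0]
force: [0.3, -0.6, -1.1]
opening: 0.0628
gripper_force: 30.0
```

Run:
```python
from h import *
for n in('top','side'):
    s=snap(n,n+'2.png');W=cloud(s);z=W[...,2]
    c=np.array([.4946,.2235])
    for it in range(3):
        d=np.hypot(W[...,0]-c[0],W[...,1]-c[1]); m=(d<.064)&(d>.048)&(abs(z-.11)<.005)
        c=circ(W[m])
    print(n,c,m.sum())
im=cv2.imread('pics/top2.png');cv2.imwrite('pics/c4.png',cv2.resize(im[175:245,195:285],None,fx=8,fy=8,interpolation=cv2.INTER_CUBIC))
s=np.load('last_top.npz')
print(rel(.4946,.2235,.25))
```

```text
top [0.4947474  0.22319635 0.05853407] 222
side [0.49172875 0.22633968 0.05776796] 278
[-0.11913192  0.59577201  0.01004199]
```

View pics/c4.png

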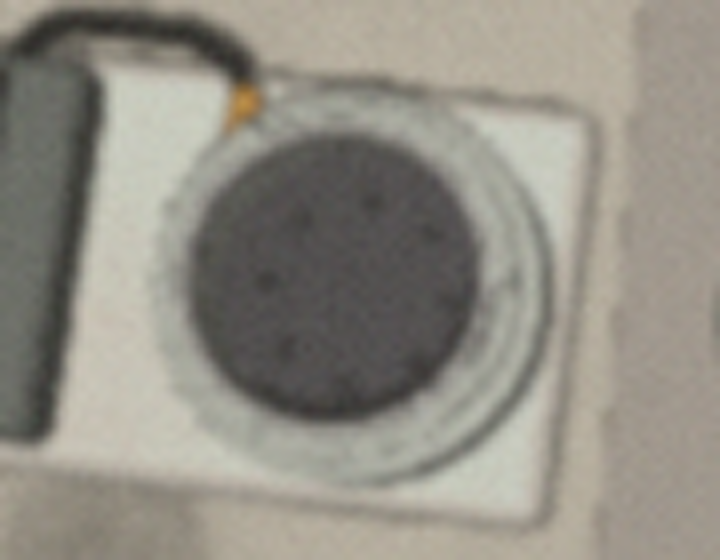

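The dark vessel floor is centred near (237,210). The vessel axis, averaged over both cameras, is (0.493, 0.225).

Converted, 0.5 m is 1, 0.46 m is 0.92.

```bash
echo '{"offsets":[[-0.08,0.2,0,0,0.05],[-0.12,0.32,0,0,0.05],[-0.16,0.44,0,0,0.05],[-0.18,0.56,0,0,0.05],[-0.2,0.68,0,0,0.05],[-0.22,0.8,0,0,0.05],[-0.234,0.92,0,0,0.05],[-0.234,1,0,0,0.05]]}' | python3 drive.py;echo '{"offsets":[[0,0.1,0,0,0.05],[0,0.18,0,0,0.05],[0,0.194,0,0,0.05],[0,0.194,0.1,0,0.05],[0,0.194,0.18,0,0.05],[0,0.194,0.18,0,0.05],[0,0.194,0.18,0,0.05]]}' | python3 drive.py
python3 - <<'E'
from h import *
print(rel(.4932,.2248,.135))
E
```

```text
clock: 4.8
tool_pos: [0.491, 0.1128, 0.2588]
orientation: [-179.9, -0.1, -180.0]
force: [0.6, 0.0, -1.3]
opening: 0.0627
gripper_force: 30.0
clock: 5.68
tool_pos: [0.4923, 0.2079, 0.1715]
orientation: [-180.0, 0.0, 180.0]
force: [0.7, 0.2, 0.4]
opening: 0.0626
gripper_force: 30.0
[-0.00084429  0.01694111  0.0364695 ]
```

Converted, 0.03 m is 0.06, 0.017 m is 0.034.

```bash
echo '{"offsets":[[0,0.034,0,0,0.05],[0,0.034,0,0,0.05],[0,0.034,0.04,0,0.05],[0,0.034,0.06,0,0.05],[0,0.034,0.06,0,0.05]]}' | python3 drive.py;echo '{"offsets":[[0,0,0.02,0,0.05],[0,0,0.04,0,0.05],[0,0,0.06,0,0.05],[0,0,0.06,0,0.05]]}' | python3 drive.py
```

```text
clock: 6.3
tool_pos: [0.4915, 0.2249, 0.1403]
orientation: [-180.0, -0.0, 180.0]
force: [0.1, -0.3, -0.2]
opening: 0.0628
gripper_force: 30.0
clock: 6.8
tool_pos: [0.4912, 0.2245, 0.1095]
orientation: [-179.9, -0.1, 180.0]
force: [0.3, 0.1, -0.2]
opening: 0.0627
gripper_force: 30.0
```

Converted, 0.021 m is 0.042, 0.018 m is 0.036.

```bash
echo '{"offsets":[[0,0,0.02,0,0.05],[0,0,0.036,0,0.05],[0,0,0.042,0,0.05],[0,0,0.042,0,0.05]]}' | python3 drive.py;echo '{"offsets":[[0,0,0,0,0.067],[0,0,0,0,0.067],[0,0,0,0,0.067]]}' | python3 drive.py; echo '{"offsets":[[0,0,-0.02,0,0.067],[0,0,-0.06,0,0.067],[0,0,-0.16,0,0.068],[0,0,-0.28,0,0.08],[0,0,-0.34,0,0.08],[0,0,-0.34,0,0.08]]}' | python3 drive.py
python3 - <<'E'
from h import *
print(rel(.468,-.144,.26))
E
```

```text
clock: 7.3
tool_pos: [0.4916, 0.2249, 0.0893]
orientation: [-180.0, -0.0, 180.0]
force: [-0.2, 0.3, -0.7]
opening: 0.063
gripper_force: 30.0
clock: 7.68
tool_pos: [0.4918, 0.2251, 0.0898]
orientation: [180.0, 0.0, 180.0]
force: [-0.9, -0.2, -0.0]
opening: 0.0667
gripper_force: 0.0
clock: 8.43
tool_pos: [0.4927, 0.2257, 0.2634]
orientation: [179.8, 0.3, -180.0]
force: [0.6, 0.1, 0.1]
opening: 0.0796
gripper_force: 0.0
[ 0.02482553 -0.36971199  0.00176636]
```

```bash
cat >> h.py <<'E'
def dishes():
    s=snap('top');W=cloud(s);z=W[...,2]
    m=(z>.005)&(z<.022)&(W[...,0]>.3)&(W[...,0]<.62)&(W[...,1]>-.5)&(W[...,1]<-.06)
    m=cv2.morphologyEx(m.astype(np.uint8),cv2.MORPH_OPEN,np.ones((5,5),np.uint8))
    n,l,st,ce=cv2.connectedComponentsWithStats(m)
    for i in range(1,n):
        if st[i,4]>60: 
            u,v=st[i,0]+(st[i,2]-1)/2,st[i,1]+(st[i,3]-1)/2
            print(st[i,2:5],(u,v),onplane(s,u,v,.011)[:2].round(4))
E
python3 -c "
from h import *
dishes();snap('top','t3.png')"
```

```text
(no output)
```

View pics/t3.png

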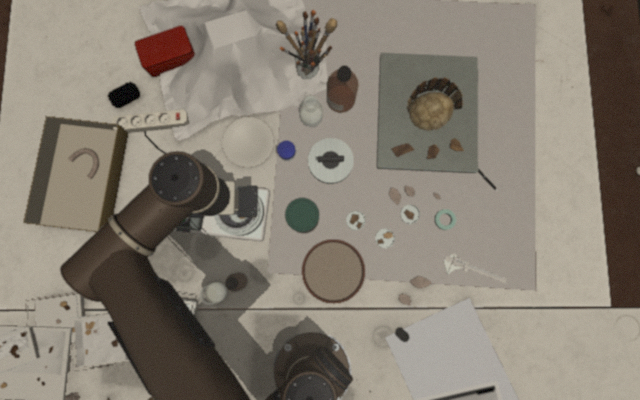

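The three remaining dishes are still at (355,220), (410,214) and (384,238). Going for A.

Converted, -0.37 m is -0.74, -0.36 m is -0.72.

```bash
echo '{"offsets":[[0.02,-0.12,0,0,0.08],[0.04,-0.24,0,0,0.08],[0.048,-0.36,0,0,0.08],[0.048,-0.48,0,0,0.08],[0.048,-0.6,0,0,0.08],[0.048,-0.72,0,0,0.08],[0.048,-0.74,0,0,0.08],[0.048,-0.74,0,0,0.08]]}' | python3 drive.py;echo '{"offsets":[[0,0,0.1,0,0.08],[0,0,0.2,0,0.08],[0,0,0.2,0,0.08]]}' | python3 drive.py
python3 - <<'E'
from h import *
print(rel(.468,-.144,.031))
E
```

```text
clock: 9.52
tool_pos: [0.4671, -0.1455, 0.2586]
orientation: [180.0, -0.1, 179.9]
force: [-0.4, -0.2, -1.1]
opening: 0.08
gripper_force: 0.0
clock: 9.9
tool_pos: [0.4652, -0.1437, 0.1566]
orientation: [-180.0, -0.4, -179.9]
force: [-0.4, -0.4, 0.6]
opening: 0.0799
gripper_force: 0.0
[-0.00376978 -0.00025246  0.12558193]
```

Converted, 0.126 m is 0.252, 0.115 m is 0.23.

```bash
echo '{"offsets":[[-0.004,0,0.08,0,0.08],[-0.004,0,0.18,0,0.08],[-0.004,0,0.23,0,0.08],[-0.004,0,0.252,0,0.08],[-0.004,0,0.252,0,0.08],[-0.004,0,0.252,0,0.08]]}' | python3 drive.py;echo '{"offsets":[[0,0,0,0,0.05],[0,0,0,0,0.05],[0,0,0,0,0.05],[0,0,0,0,0.05]]}' | python3 drive.py; echo '{"offsets":[[0,0,-0.06,0,0.05],[0,0,-0.18,0,0.05],[0,0,-0.3,0,0.05],[0,0,-0.42,0,0.05],[0,0,-0.46,0,0.05],[0,0,-0.46,0,0.05]]}' | python3 drive.py;  python3 - <<'E'
from h import *
print(rel(.492,.225,.26))
E
```

```text
clock: 10.65
tool_pos: [0.471, -0.1447, 0.0351]
orientation: [180.0, 0.1, -180.0]
force: [-0.1, -0.0, 0.6]
opening: 0.0797
gripper_force: 0.0
clock: 11.15
tool_pos: [0.47, -0.145, 0.0341]
orientation: [-180.0, 0.0, -180.0]
force: [-1.3, 1.2, 6.5]
opening: 0.062
gripper_force: 30.0
clock: 11.9
tool_pos: [0.4702, -0.145, 0.2651]
orientation: [180.0, 0.2, 180.0]
force: [0.8, -0.9, -1.7]
opening: 0.0621
gripper_force: 30.0
[-0.02169505  0.37003407  0.00535068]
```

Converted, 0.37 m is 0.74, 0.36 m is 0.72.

```bash
echo '{"offsets":[[-0.02,0.12,0,0,0.05],[-0.04,0.24,0,0,0.05],[-0.044,0.36,0,0,0.05],[-0.044,0.48,0,0,0.05],[-0.044,0.6,0,0,0.05],[-0.044,0.72,0,0,0.05],[-0.044,0.74,0,0,0.05],[-0.044,0.74,0,0,0.05]]}' | python3 drive.py;echo '{"offsets":[[0,0,0.1,0,0.05],[0,0,0.2,0,0.05],[0,0,0.236,0,0.05],[0,0,0.236,0,0.05],[0,0,0.236,0,0.05]]}' | python3 drive.py
python3 - <<'E'
from h import *
print(rel(.492,.225,.107))
E
```

```text
clock: 12.9
tool_pos: [0.491, 0.2251, 0.2617]
orientation: [-179.9, -0.1, -179.9]
force: [-0.2, -0.9, -0.8]
opening: 0.0622
gripper_force: 30.0
clock: 13.52
tool_pos: [0.4923, 0.2244, 0.1465]
orientation: [180.0, 0.1, 179.9]
force: [-0.1, -0.2, -1.0]
opening: 0.0622
gripper_force: 30.0
[0.00032917 0.00055896 0.03947907]
```

Converted, 0.04 m is 0.08, 0.03 m is 0.06.

```bash
echo '{"offsets":[[0,0,0.03,0,0.05],[0,0,0.06,0,0.05],[0,0,0.08,0,0.05],[0,0,0.08,0,0.05],[0,0,0.08,0,0.05]]}' | python3 drive.py;echo '{"offsets":[[0,0,0,0,0.067],[0,0,0,0,0.067],[0,0,0,0,0.067]]}' | python3 drive.py; echo '{"offsets":[[0,0,-0.02,0,0.067],[0,0,-0.06,0,0.067],[0,0,-0.16,0,0.068],[0,0,-0.28,0,0.08],[0,0,-0.31,0,0.08],[0,0,-0.31,0,0.08]]}' | python3 drive.py
python3 - <<'E'
from h import *
s=snap('top','t4.png')
print(rel(.4872,-.325,.26))
im=cv2.imread('pics/t4.png');cv2.imwrite('pics/c5.png',cv2.resize(im[185:265,330:460],None,fx=5,fy=5,interpolation=cv2.INTER_CUBIC))
E
```

```text
clock: 14.15
tool_pos: [0.4919, 0.2252, 0.1057]
orientation: [-180.0, 0.0, -180.0]
force: [1.0, -0.4, -0.7]
opening: 0.062
gripper_force: 30.0
clock: 14.52
tool_pos: [0.4918, 0.2251, 0.1059]
orientation: [180.0, 0.0, 180.0]
force: [-0.5, -0.3, -0.2]
opening: 0.0666
gripper_force: 0.0
clock: 15.28
tool_pos: [0.492, 0.2253, 0.2621]
orientation: [179.9, 0.1, 180.0]
force: [0.2, 0.2, -0.8]
opening: 0.0794
gripper_force: 0.0
[ 3.98472696e-03 -5.49872412e-01  1.09168128e-04]
```

View pics/c5.png

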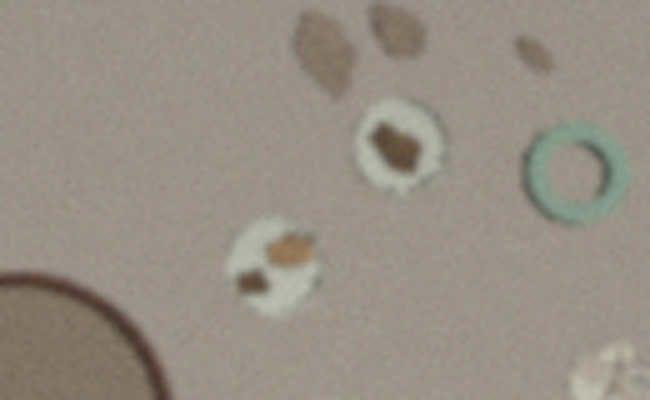

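Both remaining dishes are unmoved: B at (409.8,214) and C at (384.6,238.2). Going for C.

Converted, -0.46 m is -0.92, -0.24 m is -0.48.

```bash
echo '{"offsets":[[0,-0.12,0,0,0.08],[0.02,-0.24,0,0,0.08],[0.04,-0.36,0,0,0.08],[0.06,-0.48,0,0,0.08],[0.08,-0.6,0,0,0.08],[0.1,-0.72,0,0,0.08],[0.14,-0.82,0,0,0.08],[0.166,-0.92,0,0,0.08]]}' | python3 drive.py;echo '{"offsets":[[0,0,0,0,0.08],[0,0,0.1,0,0.08],[0,0,0.2,0,0.08],[0,0,0.2,0,0.08]]}' | python3 drive.py
python3 - <<'E'
from h import *
print(rel(.409,-.241,.031))
E
```

```text
clock: 16.32
tool_pos: [0.4068, -0.2364, 0.2589]
orientation: [180.0, -0.2, 180.0]
force: [1.4, 0.6, -0.2]
opening: 0.0801
gripper_force: 0.0
clock: 16.82
tool_pos: [0.4056, -0.2339, 0.1568]
orientation: [179.9, -0.5, 180.0]
force: [-0.1, -0.5, 0.7]
opening: 0.0798
gripper_force: 0.0
[-0.00455364 -0.00736205  0.12574059]
```

Converted, 0.128 m is 0.256, 0.118 m is 0.236.

```bash
echo '{"offsets":[[-0.002,-0.012,0.08,0,0.08],[-0.002,-0.012,0.18,0,0.08],[-0.002,-0.012,0.236,0,0.08],[-0.002,-0.012,0.256,0,0.08],[-0.002,-0.012,0.256,0,0.08],[-0.002,-0.012,0.256,0,0.08]]}' | python3 drive.py;echo '{"offsets":[[0,0,0,0,0.05],[0,0,0,0,0.05],[0,0,0,0,0.05],[0,0,0,0,0.05]]}' | python3 drive.py; echo '{"offsets":[[0,0,-0.06,0,0.05],[0,0,-0.18,0,0.05],[0,0,-0.3,0,0.05],[0,0,-0.42,0,0.05],[0,0,-0.46,0,0.05],[0,0,-0.46,0,0.05]]}' | python3 drive.py;  python3 - <<'E'
from h import *
print(rel(.492,.225,.26))
E
```

```text
clock: 17.58
tool_pos: [0.4109, -0.2411, 0.034]
orientation: [-180.0, 0.1, -180.0]
force: [-0.3, -0.4, -0.1]
opening: 0.0799
gripper_force: 0.0
clock: 18.08
tool_pos: [0.41, -0.2411, 0.0332]
orientation: [-180.0, 0.0, 180.0]
force: [-0.5, 1.9, 6.8]
opening: 0.0627
gripper_force: 30.0
clock: 18.82
tool_pos: [0.4102, -0.2411, 0.2642]
orientation: [-180.0, 0.2, 180.0]
force: [0.4, 0.7, -1.8]
opening: 0.0625
gripper_force: 30.0
[-0.08172406  0.46614828  0.00423228]
```

Converted, 0.466 m is 0.932, 0.42 m is 0.84.

```bash
echo '{"offsets":[[-0.04,0.12,0,0,0.05],[-0.08,0.24,0,0,0.05],[-0.1,0.36,0,0,0.05],[-0.12,0.48,0,0,0.05],[-0.14,0.6,0,0,0.05],[-0.16,0.72,0,0,0.05],[-0.164,0.84,0,0,0.05],[-0.164,0.932,0,0,0.05]]}' | python3 drive.py;echo '{"offsets":[[0,0,0,0,0.05],[0,0,0.08,0,0.05],[0,0,0.16,0,0.05],[0,0,0.22,0,0.05],[0,0,0.22,0,0.05],[0,0,0.22,0,0.05]]}' | python3 drive.py
python3 - <<'E'
from h import *
print(rel(.492,.225,.117))
E
```

```text
clock: 19.82
tool_pos: [0.4908, 0.2269, 0.2604]
orientation: [-179.9, -0.1, -180.0]
force: [0.6, -0.5, -0.8]
opening: 0.0625
gripper_force: 30.0
clock: 20.58
tool_pos: [0.4921, 0.2247, 0.1532]
orientation: [-180.0, 0.0, 180.0]
force: [-0.6, 0.8, 0.4]
opening: 0.0624
gripper_force: 30.0
[0.00010923 0.00031418 0.03619102]
```

Converted, 0.036 m is 0.072, 0.03 m is 0.06.

```bash
echo '{"offsets":[[0,0,0.03,0,0.05],[0,0,0.06,0,0.05],[0,0,0.072,0,0.05],[0,0,0.072,0,0.05],[0,0,0.072,0,0.05]]}' | python3 drive.py;echo '{"offsets":[[0,0,0,0,0.067],[0,0,0,0,0.067],[0,0,0,0,0.067]]}' | python3 drive.py; echo '{"offsets":[[0,0,-0.02,0,0.067],[0,0,-0.06,0,0.067],[0,0,-0.16,0,0.07],[0,0,-0.28,0,0.08],[0,0,-0.29,0,0.08],[0,0,-0.29,0,0.08]]}' | python3 drive.py
python3 - <<'E'
from h import *
s=snap('top','t5.png')
print(rel(.486,-.323,.26),proj(s,[.486,-.323,.01]))
f=s['frame'].astype(int); g=f.min(2); m=(g>150); m[:200]=0;m[:,:395]=0;m[230:]=0;m[:,428:]=0; 
v,u=np.nonzero(m);print(m.sum(),(u.min()+u.max())/2,(v.min()+v.max())/2, f[214,405:416].mean(1))
E
```

```text
clock: 21.2
tool_pos: [0.4919, 0.2252, 0.1168]
orientation: [180.0, 0.0, -180.0]
force: [-1.0, -0.1, -0.7]
opening: 0.0623
gripper_force: 30.0
clock: 21.58
tool_pos: [0.4918, 0.2251, 0.1168]
orientation: [180.0, 0.0, 180.0]
force: [-1.2, 0.7, -0.3]
opening: 0.0669
gripper_force: 0.0
clock: 22.32
tool_pos: [0.4916, 0.225, 0.2623]
orientation: [179.9, 0.1, 180.0]
force: [0.2, 0.2, -1.1]
opening: 0.0796
gripper_force: 0.0
[ 0.0050963  -0.54774161  0.00119072] [410.11026163 214.23993716]
129 409.0 214.0 [106.          86.          75.66666667  76.33333333  82.66666667
  83.          84.66666667  82.66666667 102.66666667 143.33333333
 167.66666667]
```

Converted, -0.48 m is -0.96, -0.42 m is -0.84.

```bash
echo '{"offsets":[[0,-0.12,0,0,0.08],[0,-0.24,0,0,0.08],[0,-0.36,0,0,0.08],[0,-0.48,0,0,0.08],[0,-0.6,0,0,0.08],[0.01,-0.72,0,0,0.08],[0.01,-0.84,0,0,0.08],[0.01,-0.96,0,0,0.08]]}' | python3 drive.py;echo '{"offsets":[[0,-0.1,0,0,0.08],[0,-0.136,0,0,0.08],[0,-0.136,0.1,0,0.08],[0,-0.136,0.2,0,0.08],[0,-0.136,0.2,0,0.08]]}' | python3 drive.py
python3 - <<'E'
from h import *
print(rel(.486,-.323,.031))
E
```

```text
clock: 23.38
tool_pos: [0.4857, -0.2569, 0.2601]
orientation: [180.0, -0.1, 180.0]
force: [2.2, 0.5, 0.8]
opening: 0.0801
gripper_force: 0.0
clock: 24.0
tool_pos: [0.4837, -0.3217, 0.1572]
orientation: [179.8, -0.5, 180.0]
force: [-0.0, -0.3, 1.9]
opening: 0.0802
gripper_force: 0.0
[-0.00348238 -0.00175171  0.12614023]
```

Converted, 0.128 m is 0.256, 0.118 m is 0.236.

```bash
echo '{"offsets":[[0,-0.002,0.08,0,0.08],[0,-0.002,0.18,0,0.08],[0,-0.002,0.236,0,0.08],[0,-0.002,0.256,0,0.08],[0,-0.002,0.256,0,0.08],[0,-0.002,0.256,0,0.08]]}' | python3 drive.py;echo '{"offsets":[[0,0,0,0,0.05],[0,0,0,0,0.05],[0,0,0,0,0.05],[0,0,0,0,0.05]]}' | python3 drive.py; echo '{"offsets":[[0,0,-0.06,0,0.05],[0,0,-0.18,0,0.05],[0,0,-0.3,0,0.05],[0,0,-0.42,0,0.05],[0,0,-0.46,0,0.05],[0,0,-0.46,0,0.05]]}' | python3 drive.py;  python3 - <<'E'
from h import *
print(rel(.492,.225,.26))
E
```

```text
clock: 24.75
tool_pos: [0.4879, -0.3244, 0.0354]
orientation: [-179.9, 0.1, -180.0]
force: [0.5, 0.2, -0.5]
opening: 0.0799
gripper_force: 0.0
clock: 25.25
tool_pos: [0.487, -0.3241, 0.0342]
orientation: [-180.0, 0.0, -180.0]
force: [-1.1, 1.7, 6.2]
opening: 0.0619
gripper_force: 30.0
clock: 26.0
tool_pos: [0.4872, -0.3242, 0.2654]
orientation: [-179.9, 0.2, 180.0]
force: [-1.0, 0.4, -1.6]
opening: 0.0621
gripper_force: 30.0
[-0.00469486  0.5492514   0.00486724]
```

Converted, 0.48 m is 0.96, 0.42 m is 0.84.

```bash
echo '{"offsets":[[0,0.12,0,0,0.05],[0,0.24,0,0,0.05],[0,0.36,0,0,0.05],[0,0.48,0,0,0.05],[0,0.6,0,0,0.05],[-0.01,0.72,0,0,0.05],[-0.01,0.84,0,0,0.05],[-0.01,0.96,0,0,0.05]]}' | python3 drive.py;echo '{"offsets":[[0,0.1,0,0,0.05],[0,0.138,0,0,0.05],[0,0.138,0.06,0,0.05],[0,0.138,0.14,0,0.05],[0,0.138,0.2,0,0.05],[0,0.138,0.2,0,0.05]]}' | python3 drive.py
python3 - <<'E'
from h import *
print(rel(.492,.225,.129))
E
```

```text
clock: 27.0
tool_pos: [0.4907, 0.1576, 0.2619]
orientation: [-179.9, -0.1, 180.0]
force: [1.1, 0.1, -0.7]
opening: 0.0621
gripper_force: 30.0
clock: 27.75
tool_pos: [0.49, 0.2231, 0.1605]
orientation: [-179.7, -0.3, 179.9]
force: [0.1, -0.9, -0.5]
opening: 0.0621
gripper_force: 30.0
[-0.00214036  0.00208539  0.03145466]
```

Converted, 0.033 m is 0.066, 0.026 m is 0.052.

```bash
echo '{"offsets":[[0,0,0.03,0,0.05],[0,0,0.052,0,0.05],[0,0,0.066,0,0.05],[0,0,0.066,0,0.05],[0,0,0.066,0,0.05]]}' | python3 drive.py;echo '{"offsets":[[0,0,0,0,0.067],[0,0,0,0,0.067],[0,0,0,0,0.067]]}' | python3 drive.py; echo '{"offsets":[[0,0,-0.02,0,0.067],[0,0,-0.06,0,0.067],[0,0,-0.16,0,0.07],[0,0,-0.26,0,0.088],[0,-0.12,-0.26,0,0.088],[0,-0.24,-0.26,0,0.088],[0,-0.36,-0.26,0,0.088],[0,-0.48,-0.26,0,0.088]]}' | python3 drive.py
python3 - <<'E'
from h import *
s=snap('top','t6.png');a=snap('side','s6.png')
p=[cv2.resize(cv2.imread('pics/'+n)[y:y+70,x:x+90],None,fx=4.4,fy=4.4,interpolation=cv2.INTER_CUBIC) for n,y,x in(('t6.png',175,195),('s6.png',215,285))]
cv2.imwrite('pics/c6.png',np.hstack(p))
print(ctrl.get_obs()['tool_pos'],ctrl.get_obs()['clock'])
E
```

```text
clock: 28.38
tool_pos: [0.4919, 0.2252, 0.131]
orientation: [180.0, 0.0, -180.0]
force: [-0.6, 0.1, -0.7]
opening: 0.0621
gripper_force: 30.0
clock: 28.75
tool_pos: [0.4918, 0.225, 0.1308]
orientation: [180.0, 0.0, 180.0]
force: [0.2, 0.4, -1.0]
opening: 0.0668
gripper_force: 0.0
clock: 29.75
tool_pos: [0.4914, -0.0168, 0.2617]
orientation: [180.0, 0.1, -180.0]
force: [0.6, -0.4, -0.1]
opening: 0.0875
gripper_force: 0.0
[ 0.49090103 -0.01938967  0.26145442] 29.85
```

View pics/c6.png

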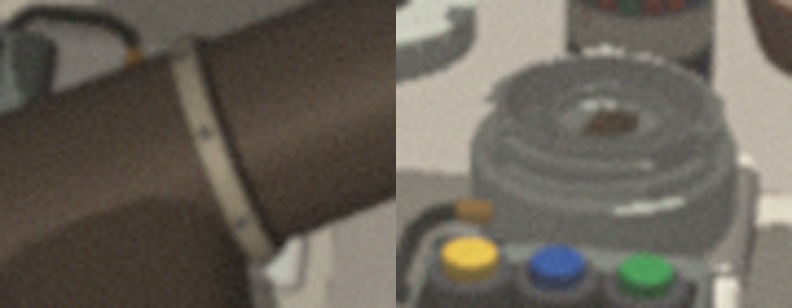

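The top dish (one dark piece) lies flat in the vessel just below the rim, so all four are in. Next I'll measure the lid.

Run:
```python
from h import *
o=ctrl.get_obs();print(o['joint_pos'].round(1),o['orientation'])
for n in('side','top'):
    s=snap(n);W=cloud(s);z=W[...,2]
    d=np.hypot(W[...,0]-.662,W[...,1]+.0645)
    m=(d<.09)&(z>.018)&(z<.038);P=W[m]
    if m.sum()<50: continue
    print(n,m.sum(),(np.percentile(P,99,0)+np.percentile(P,1,0))/2,np.percentile(P,99,0)-np.percentile(P,1,0))
    h=(d<.06)&(z>.052)&(z<.07);H=W[h];print(len(H),(H.max(0)+H.min(0))/2,H.max(0)-H.min(0))
    q=H[:,:2]-H[:,:2].mean(0);e,V=np.linalg.eigh(q.T@q);print(np.degrees(np.arctan2(V[1,1],V[0,1])),proj(s,[.662,-.0645,.06]))
im=s['frame'][:,:,::-1]; cv2.imwrite('pics/lt.png',im)
```

```text
[  20.7    2.6  -21.     0.   -66.4 -111. ] [-1.79980173e+02  2.58985119e-02  1.79734364e+02]
side 851 [ 0.65869166 -0.05820162  0.02773944] [0.14141924 0.14276242 0.01744757]
80 [ 0.66010723 -0.06383419  0.05846731] [0.0164962  0.09071784 0.01288227]
90.25165300580274 [277.96448061 204.62906052]
top 727 [ 0.67054225 -0.07068423  0.03056188] [0.12932332 0.12903899 0.01381688]
64 [ 0.66428771 -0.08405006  0.0608432 ] [0.01647903 0.04179863 0.01735717]
79.3914838106436 [330.42634019 158.09457412]
```

The manual's scale: shifts go in shares of 500 mm and turns go in shares of 180 degrees. Converting my numbers, -0.17 m is -0.34, -0.045 m is -0.09, -80 degrees is -0.4444.

```bash
echo '{"offsets":[[-0.08,-0.02,0,-0.0556,0.06],[-0.18,-0.06,0,-0.1111,0.06],[-0.26,-0.09,0,-0.1667,0.06],[-0.32,-0.09,0,-0.2222,0.06],[-0.34,-0.09,0,-0.2778,0.06],[-0.34,-0.09,0,-0.3333,0.06],[-0.34,-0.09,0,-0.3889,0.06],[-0.34,-0.09,0,-0.4444,0.06]]}' | python3 drive.py;echo '{"offsets":[[0,0,0,-0.0556,0.06],[0,0,0,-0.0556,0.06],[0,0,0.1,-0.0556,0.06],[0,0,0.2,-0.0556,0.06],[0,0,0.2,-0.0556,0.06],[0,0,0.2,-0.0556,0.06]]}' | python3 drive.py
python3 - <<'E'
from h import *
print(rel(.661,-.064,.057))
E
```

```text
clock: 30.95
tool_pos: [0.6621, -0.0582, 0.2606]
orientation: [180.0, -0.0, -99.6]
force: [-1.1, 0.3, -0.4]
opening: 0.0601
gripper_force: 0.0
clock: 31.7
tool_pos: [0.663, -0.0597, 0.1626]
orientation: [-179.9, -0.0, -90.0]
force: [0.1, 0.2, 1.0]
opening: 0.0598
gripper_force: 0.0
[0.00428129 0.00221468 0.10558584]
```

Converted, 0.104 m is 0.208, 0.002 m is 0.004.

```bash
echo '{"offsets":[[0.008,0.004,0.08,0,0.06],[0.008,0.004,0.16,0,0.06],[0.008,0.004,0.2,0,0.06],[0.008,0.004,0.208,0,0.06],[0.008,0.004,0.208,0,0.06],[0.008,0.004,0.208,0,0.06]]}' | python3 drive.py; echo '{"offsets":[[0,0,0,0,0.0],[0,0,0,0,0],[0,0,0,0,0],[0,0,0,0,0],[0,0,0,0,0],[0,0,0,0,0]]}' | python3 drive.py
```

```text
clock: 32.45
tool_pos: [0.6609, -0.0639, 0.0586]
orientation: [-179.8, 0.0, -90.0]
force: [-0.5, -0.6, -0.1]
opening: 0.0599
gripper_force: 0.0
clock: 33.2
tool_pos: [0.6599, -0.064, 0.0566]
orientation: [-180.0, 0.0, -90.0]
force: [0.9, -0.1, -1.1]
opening: 0.0156
gripper_force: 30.0
```

Converted, -0.185 m is -0.37, -0.15 m is -0.3.

```bash
echo '{"offsets":[[0,0,-0.04,0,0],[0,0,-0.1,0,0],[0,0,-0.2,0,0],[0,0,-0.3,0,0],[0,0,-0.37,0,0],[0,0,-0.37,0,0],[0,0,-0.37,0,0]]}' | python3 drive.py
python3 - <<'E'
from h import *
o=ctrl.get_obs();t=o['tool_pos'];print(t,o['force'],o['orientation'])
s=snap('side','sl.png');W=cloud(s);z=W[...,2]-(t[2]-.0566)
d=np.hypot(W[...,0]-t[0],W[...,1]-t[1])
for a,b in((.022,.036),(.018,.036)):
    P=W[(d<.09)&(z>a)&(z<b)];print(len(P),(np.percentile(P,99,0)+np.percentile(P,1,0))/2,np.percentile(P,99,0)-np.percentile(P,1,0))
q=W[(d<.085)&(z>.026)&(z<.036)]
H=W[(d<.06)&(z>.036)&(z<.062)];print(len(H),(H.max(0)+H.min(0))/2,H.max(0)-H.min(0))
cv2.imwrite('pics/cl.png',cv2.resize(cv2.imread('pics/sl.png')[110:260,200:360],None,fx=5,fy=4,interpolation=cv2.INTER_CUBIC))
u=proj(s,t);print(u,proj(s,[t[0],t[1],t[2]-.0566]))
E
```

```text
clock: 34.08
tool_pos: [0.6587, -0.0639, 0.2401]
orientation: [179.9, 0.0, -90.0]
force: [0.6, -0.1, -3.1]
opening: 0.0157
gripper_force: 30.0
[ 0.65865582 -0.06389151  0.24006035] [ 0.55823063 -0.10380635 -3.07350841] [ 1.79862811e+02  2.82466883e-02 -9.00250883e+01]
676 [ 0.65480843 -0.05470044  0.21257062] [0.14168248 0.13444974 0.01278569]
756 [ 0.65461047 -0.05371552  0.21035658] [0.14214777 0.13526798 0.01703682]
180 [ 0.65548183 -0.05708634  0.23246252] [0.04869508 0.08564491 0.02598088]
[277.5778172 148.0615322] [278.05259132 166.47848398]
```

View pics/cl.png

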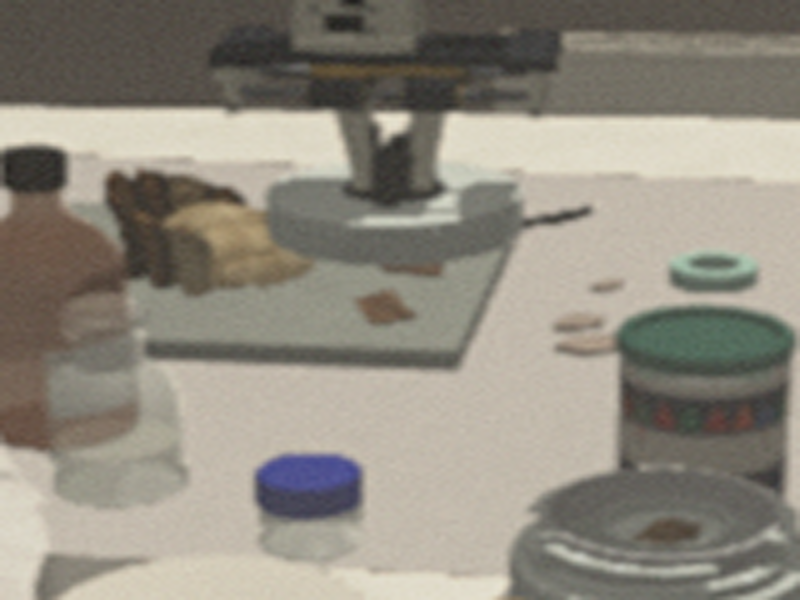

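The side view shows the lid hanging level in the grip, with its skirt's front bottom at crop (395,262). I'll fit its centre from the skirt's lower edge, and do the same for the vessel rim with the same camera.

```bash
cat >> h.py <<'E'
def circR(P,r,x0):
    q=least_squares(lambda p:np.hypot(P[:,0]-p[0],P[:,1]-p[1])-r,x0,loss='soft_l1',f_scale=.001); return q.x,np.abs(q.fun).mean()
E
python3 - <<'E'
from h import *
t=ctrl.get_obs()['tool_pos'];z0=t[2]-.0566
Q=[];
for k in range(3):
    s=snap('side');W=cloud(s)
    zm=s['z_map']; d=np.hypot(W[...,0]-t[0],W[...,1]-t[1])
    m=((d<.085)&(W[...,2]>z0-.008)&(W[...,2]<z0+.036)).astype(np.uint8)
    m=cv2.morphologyEx(m,cv2.MORPH_CLOSE,np.ones((3,3)))
    for u in range(262,296):
        v=np.nonzero(m[:,u])[0]
        v=v[(v>140)&(v<185)]
        if len(v): Q.append(onplane(s,u,v.max()+.5,z0))
Q=np.array(Q);print('lid lower edge',circR(Q,.075,t[:2]),len(Q))
# colour-based edge along centre column for check
g=s['frame'].astype(float).mean(2); print(g[165:182,270:290].mean(1).round(0),onplane(s,278,175.5,z0))
E
```

```text
lid lower edge (array([ 0.6562661 , -0.06585331]), np.float64(0.0015447843882937175)) 102
[188. 154. 114. 102. 100.  98.  98.  98.  98.  98. 101. 107. 111. 122.
 136. 143. 142.] [0.6503196  0.0072498  0.18294606]
```

Converted, -0.289 m is -0.578, 0.165 m is 0.33.

```bash
echo '{"offsets":[[-0.06,0.04,0,0,0],[-0.16,0.09,0,0,0],[-0.26,0.15,0,0,0],[-0.36,0.2,0,0,0],[-0.46,0.26,0,0,0],[-0.54,0.31,0,0,0],[-0.578,0.33,0,0,0],[-0.578,0.33,0,0,0]]}' | python3 drive.py;echo '{"offsets":[[0,0,0.04,0,0],[0,0,0.1,0,0],[0,0,0.12,0,0],[0,0,0.12,0,0],[0,0,0.12,0,0]]}' | python3 drive.py
python3 - <<'E'
from h import *
o=ctrl.get_obs();t=o['tool_pos'];z0=t[2]-.0566
print(o['opening'],t,'offs',rel(.494,.2255,.165))
Q=[];V=[];X=[]
for k in range(3):
    s=snap('side','sv.png');W=cloud(s)
    d=np.hypot(W[...,0]-t[0],W[...,1]-t[1])
    H=W[(d<.06)&(W[...,2]>z0+.04)&(W[...,2]<z0+.066)];X.append((H.max(0)+H.min(0))/2)
print(X)
cv2.imwrite('pics/cv.png',cv2.resize(cv2.imread('pics/sv.png')[150:300,255:405],None,fx=4,fy=4,interpolation=cv2.INTER_CUBIC))
E
```

```text
clock: 35.28
tool_pos: [0.4939, 0.2262, 0.2411]
orientation: [180.0, -0.0, -89.9]
force: [0.0, -0.1, -2.7]
opening: 0.016
gripper_force: 30.0
clock: 35.9
tool_pos: [0.4954, 0.2251, 0.1826]
orientation: [-179.9, 0.0, -90.0]
force: [-1.0, -0.4, -2.9]
opening: 0.0157
gripper_force: 30.0
0.015729025669441885 [0.49544599 0.22510166 0.18259649] offs [-0.0003864   0.0014689   0.01759486]
[array([0.49280582, 0.2290831 , 0.17892968]), array([0.49278047, 0.23131393, 0.17863125]), array([0.49270004, 0.22958304, 0.17903434])]
```

View pics/cv.png

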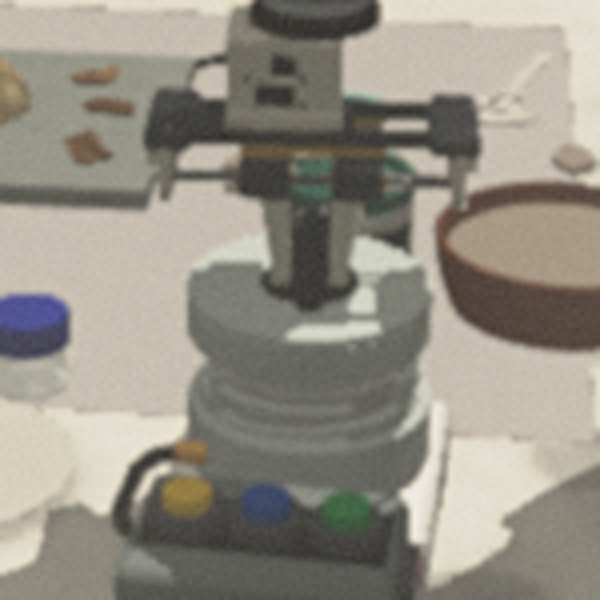

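The lid hangs centred above the vessel, with both centred at about crop column 310. Lowering slowly.

```bash
echo '{"offsets":[[0,0.002,0.02,0,0],[0,0.002,0.032,0,0],[0,0.002,0.032,0,0]]}' | python3 drive.py;echo '{"offsets":[[0,0,0.006,0,0],[0,0,0.01,0,0],[0,0,0.01,0,0]]}' | python3 drive.py; echo '{"offsets":[[0,0,0.004,0,0],[0,0,0.008,0,0],[0,0,0.008,0,0]]}' | python3 drive.py
```

```text
clock: 36.42
tool_pos: [0.4934, 0.2248, 0.1649]
orientation: [180.0, -0.0, -90.0]
force: [0.5, 0.4, -3.1]
opening: 0.0158
gripper_force: 30.0
clock: 36.8
tool_pos: [0.494, 0.2251, 0.1637]
orientation: [-179.9, 0.0, -89.9]
force: [-11.0, -2.4, 23.4]
opening: 0.0157
gripper_force: 30.0
clock: 37.17
tool_pos: [0.4941, 0.2252, 0.1631]
orientation: [-179.8, 0.1, -89.9]
force: [-23.7, -3.9, 52.2]
opening: 0.0157
gripper_force: 37.6
```

Converted, -0.006 m is -0.012, -10 degrees is -0.0556.

```bash
echo '{"offsets":[[0,0,-0.012,0,0],[0,0,-0.012,0,0],[0,0,-0.012,-0.0278,0],[0,0,-0.012,-0.0556,0],[0,0,-0.012,-0.0556,0]]}' | python3 drive.py;echo '{"offsets":[[0,0,0,-0.0278,0],[0,0,0,-0.0556,0],[0,0,0,-0.0556,0]]}' | python3 drive.py;echo '{"offsets":[[0,0,0.002,-0.0278,0],[0,0,0.002,-0.0556,0],[0,0,0.002,-0.0556,0]]}' | python3 drive.py
```

```text
clock: 37.8
tool_pos: [0.4935, 0.2248, 0.1617]
orientation: [179.9, -0.0, -80.0]
force: [0.1, 0.7, -2.9]
opening: 0.016
gripper_force: 33.3
clock: 38.17
tool_pos: [0.4936, 0.2249, 0.162]
orientation: [180.0, -0.0, -70.1]
force: [-0.6, 0.3, -2.1]
opening: 0.0159
gripper_force: 33.3
clock: 38.55
tool_pos: [0.4936, 0.2249, 0.1612]
orientation: [180.0, -0.0, -60.2]
force: [0.7, -0.2, -2.5]
opening: 0.0157
gripper_force: 33.3
```

Converted, 0.004 m is 0.008, 0.002 m is 0.004.

```bash
echo '{"offsets":[[0,0,0.004,0,0],[0,0,0.008,0,0],[0,0,0.008,0,0]]}' | python3 drive.py;echo '{"offsets":[[0,0,0,-0.0278,0],[0,0,0,-0.0556,0],[0,0,0,-0.0556,0]]}' | python3 drive.py
```

```text
clock: 38.92
tool_pos: [0.4938, 0.225, 0.158]
orientation: [-180.0, -0.0, -60.1]
force: [-1.2, -0.2, 3.9]
opening: 0.0158
gripper_force: 33.7
clock: 39.3
tool_pos: [0.4943, 0.2253, 0.1581]
orientation: [-179.9, -0.0, -50.0]
force: [0.8, -0.2, 2.2]
opening: 0.0157
gripper_force: 33.6
```

On the ribs at 0.158. Turning on with a light downward force.

Converted, 0.001 m is 0.002, -10 degrees is -0.0556.

```bash
echo '{"offsets":[[0,0,0.002,-0.0278,0],[0,0,0.002,-0.0556,0],[0,0,0.002,-0.0556,0]]}' | python3 drive.py;echo '{"offsets":[[0,0,0,-0.0278,0],[0,0,0,-0.0556,0],[0,0,0,-0.0556,0]]}' | python3 drive.py;echo '{"offsets":[[0,0,0,-0.0278,0],[0,0,0,-0.0556,0],[0,0,0,-0.0556,0]]}' | python3 drive.py
```

```text
clock: 39.67
tool_pos: [0.4947, 0.2255, 0.158]
orientation: [-179.9, -0.1, -40.0]
force: [0.8, -1.1, 6.9]
opening: 0.016
gripper_force: 33.9
clock: 40.05
tool_pos: [0.4948, 0.2256, 0.158]
orientation: [-179.9, -0.1, -30.0]
force: [0.6, -0.9, 7.1]
opening: 0.0157
gripper_force: 33.9
clock: 40.42
tool_pos: [0.4947, 0.2255, 0.1579]
orientation: [-179.9, -0.1, -20.0]
force: [1.0, -0.3, 6.1]
opening: 0.0158
gripper_force: 33.9
```

Converted, -8 degrees is -0.0444.

```bash
echo '{"offsets":[[0,0,0,-0.0222,0],[0,0,0,-0.0444,0],[0,0,0,-0.0444,0]]}' | python3 drive.py;echo '{"offsets":[[0,0,0,-0.0222,0],[0,0,0,-0.0444,0],[0,0,0,-0.0444,0]]}' | python3 drive.py
```

```text
clock: 40.8
tool_pos: [0.4947, 0.2256, 0.158]
orientation: [-179.9, -0.1, -12.1]
force: [0.3, 0.2, 7.7]
opening: 0.016
gripper_force: 33.9
clock: 41.18
tool_pos: [0.494, 0.2248, 0.1566]
orientation: [180.0, -0.0, -4.1]
force: [3.1, -1.8, -1.6]
opening: 0.0159
gripper_force: 33.3
```

The contact force is gone, so the pins are over the ways in. I'll turn a little further and lower.

Converted, -10 degrees is -0.0556.

```bash
echo '{"offsets":[[0,0,0,-0.0278,0],[0,0,0,-0.0556,0],[0,0,0,-0.0556,0]]}' | python3 drive.py;echo '{"offsets":[[0,0,0.006,0,0],[0,0,0.012,0,0],[0,0,0.018,0,0],[0,0,0.02,0,0],[0,0,0.02,0,0]]}' | python3 drive.py
```

```text
clock: 41.55
tool_pos: [0.4933, 0.2247, 0.156]
orientation: [180.0, 0.1, 5.8]
force: [-0.2, 0.7, -3.7]
opening: 0.0158
gripper_force: 33.3
clock: 42.18
tool_pos: [0.4937, 0.225, 0.1465]
orientation: [180.0, 0.0, 6.0]
force: [0.2, 0.6, -2.6]
opening: 0.0156
gripper_force: 33.3
```

Converted, 0.001 m is 0.002, 0.0005 m is 0.001, 20 degrees is 0.1111.

```bash
echo '{"offsets":[[0,0,0.001,0.0278,0],[0,0,0.002,0.0556,0],[0,0,0.002,0.0833,0],[0,0,0.002,0.1111,0],[0,0,0.002,0.1111,0]]}' | python3 drive.py;echo '{"offsets":[[0,0,0.001,0.0278,0],[0,0,0.002,0.0556,0],[0,0,0.002,0.0556,0]]}' | python3 drive.py;echo '{"offsets":[[0,0,0.001,0.0278,0],[0,0,0.002,0.0556,0],[0,0,0.002,0.0556,0]]}' | python3 drive.py
```

```text
clock: 42.8
tool_pos: [0.4939, 0.2252, 0.1458]
orientation: [-180.0, -0.0, -14.0]
force: [0.2, 1.0, -3.0]
opening: 0.0157
gripper_force: 33.3
clock: 43.18
tool_pos: [0.494, 0.2252, 0.1448]
orientation: [-180.0, -0.0, -23.9]
force: [0.6, 0.2, -3.4]
opening: 0.0159
gripper_force: 33.4
clock: 43.55
tool_pos: [0.4941, 0.2252, 0.1439]
orientation: [-179.9, -0.0, -33.8]
force: [0.3, 0.2, -0.7]
opening: 0.0161
gripper_force: 33.5
```

Converted, 0.001 m is 0.002, 0.0005 m is 0.001, 10 degrees is 0.0556.

```bash
echo '{"offsets":[[0,0,0.001,0.0278,0],[0,0,0.002,0.0556,0],[0,0,0.002,0.0556,0]]}' | python3 drive.py;echo '{"offsets":[[0,0,0.001,0.0278,0],[0,0,0.002,0.0556,0],[0,0,0.002,0.0556,0]]}' | python3 drive.py;echo '{"offsets":[[0,0,0.001,0.0278,0],[0,0,0.002,0.0556,0],[0,0,0.002,0.0556,0]]}' | python3 drive.py; python3 -c "
from h import *
print(ctrl.get_obs()['moment'])"
```

```text
clock: 43.92
tool_pos: [0.4941, 0.2252, 0.143]
orientation: [-179.9, -0.0, -43.8]
force: [-0.0, -0.1, 0.8]
opening: 0.0161
gripper_force: 33.6
clock: 44.3
tool_pos: [0.4942, 0.2253, 0.1421]
orientation: [-179.9, -0.0, -53.8]
force: [1.0, -0.2, 4.0]
opening: 0.0158
gripper_force: 33.9
clock: 44.68
tool_pos: [0.4943, 0.2253, 0.1414]
orientation: [-179.9, 0.0, -63.8]
force: [-0.0, -0.3, 5.1]
opening: 0.0159
gripper_force: 33.9
[ 0.0778379   0.31415551 -0.2238748 ]
```

Converted, 0.0005 m is 0.001, 8 degrees is 0.0444.

```bash
echo '{"offsets":[[0,0,0.001,0.0222,0],[0,0,0.001,0.0444,0],[0,0,0.001,0.0444,0]]}' | python3 drive.py; python3 -c "
from h import *
print(ctrl.get_obs()['moment'])"; echo '{"offsets":[[0,0,0,0.0167,0],[0,0,0,0.0333,0],[0,0,0,0.0333,0]]}' | python3 drive.py; python3 -c "
from h import *
print(ctrl.get_obs()['moment'])"
```

```text
clock: 45.05
tool_pos: [0.4946, 0.2255, 0.1413]
orientation: [-179.9, 0.0, -71.7]
force: [-0.2, -0.2, 8.0]
opening: 0.0159
gripper_force: 33.6
[-0.01082937  0.44197364 -0.06205217]
clock: 45.42
tool_pos: [0.4947, 0.2255, 0.1413]
orientation: [-179.9, 0.0, -77.7]
force: [0.7, -0.1, 6.6]
opening: 0.0159
gripper_force: 33.5
[0.10226897 0.35239985 0.04598031]
```

The lid sits at about 0.0847, which is home. Releasing it and checking.

Converted, -0.11 m is -0.22, -0.08 m is -0.16, -50 degrees is -0.2778.

```bash
echo '{"offsets":[[0,0,0,0,0.02],[0,0,0,0,0.05],[0,0,0,0,0.06],[0,0,0,0,0.06]]}' | python3 drive.py; echo '{"offsets":[[0,0,-0.06,0,0.06],[0,0,-0.16,0,0.06],[0,0,-0.22,0,0.06],[0,0,-0.22,-0.0556,0.06],[0,0,-0.22,-0.1111,0.03],[0,0,-0.22,-0.1667,0],[0,0,-0.22,-0.2222,0],[0,0,-0.22,-0.2778,0]]}' | python3 drive.py; echo '{"offsets":[[0,0,0,-0.0556,0],[0,0,0,-0.1111,0],[0,0,0,-0.1111,0],[0,0,0,-0.1111,0]]}' | python3 drive.py
python3 - <<'E'
from h import *
for k in range(2):
    s=snap('side','sz.png');W=cloud(s);z=W[...,2]
    d=np.hypot(W[...,0]-.492,W[...,1]-.226)
    P=W[(d<.072)&(z>.09)&(z<.14)&(d>.055)&(W[...,1]<.25)]
    A=np.c_[P[:,:2]-[.492,.226],np.ones(len(P))]; zz=P[:,2]
    k=abs(zz-np.median(zz))<.006
    print('plate top',len(P),np.median(zz),np.linalg.lstsq(A[k],zz[k],rcond=None)[0])
    for n,x,y in(('g',.4714,.392),('b',.514,.386),('y',.5566,.3815)):
        m=(np.hypot(W[...,0]-x,W[...,1]-y)<.02)&(z>.098)&(z<.12); p=W[m];print(n,m.sum(),((p.max(0)+p.min(0))/2).round(4),np.median(p[:,2]),proj(s,[x,y,.106]))
cv2.imwrite('pics/cz.png',cv2.resize(cv2.imread('pics/sz.png')[210:330,270:390],None,fx=5,fy=5,interpolation=cv2.INTER_CUBIC))
E
```

```text
clock: 45.92
tool_pos: [0.4955, 0.226, 0.1414]
orientation: [-179.8, 0.1, -77.7]
force: [3.6, 0.8, 5.4]
opening: 0.0442
gripper_force: 2.9
clock: 46.92
tool_pos: [0.4932, 0.2247, 0.2495]
orientation: [179.9, 0.1, -27.5]
force: [-0.1, -1.0, 0.8]
opening: 0.0253
gripper_force: 0.0
clock: 47.42
tool_pos: [0.4935, 0.2249, 0.2498]
orientation: [180.0, 0.0, -8.1]
force: [0.0, 0.1, 0.8]
opening: 0.0006
gripper_force: 0.0
plate top 286 0.11605424213840218 [-0.00123807 -0.00122077  0.11594363]
g 130 [0.4716 0.3953 0.1045] 0.10607933632360385 [340.13375738 275.26411078]
b 126 [0.5139 0.3906 0.104 ] 0.10591791521261132 [320.56066304 273.15763129]
y 123 [0.5557 0.3856 0.1044] 0.10603087830717417 [301.1785814  271.44445663]
plate top 283 0.11604104526959205 [-0.00269049 -0.00188815  0.11593491]
g 129 [0.4704 0.3952 0.1041] 0.1062919370472467 [340.13375738 275.26411078]
b 116 [0.5139 0.3907 0.1046] 0.1064854104655332 [320.56066304 273.15763129]
y 125 [0.5561 0.3856 0.1045] 0.10652256092896883 [301.1785814  271.44445663]
```

View pics/cz.png

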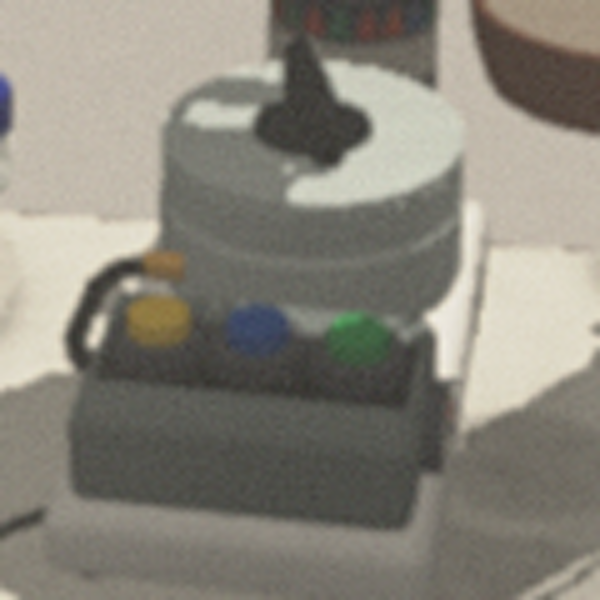

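The lid is level with its plate top at 0.116 (0.085 + 0.031), so it is screwed home. The buttons are at crop (160,318), (258,328) and (358,338). Now the green one.

```bash
python3 -c "
from h import *
print(rel(.4712,.393,.145),rel(.514,.3875,.145),rel(.556,.3825,.145))"
```

```text
[-0.04585146 -0.16327741  0.10490717] [-0.00270356 -0.16386745  0.10489602] [ 0.03958184 -0.16483968  0.10488501]
```

Converted, -0.1635 m is -0.327, -0.15 m is -0.3.

```bash
echo '{"offsets":[[-0.04,-0.1,0,0,0],[-0.07,-0.2,0,0,0],[-0.092,-0.3,0,0,0],[-0.092,-0.327,0,0,0],[-0.092,-0.327,0.1,0,0],[-0.092,-0.327,0.18,0,0],[-0.092,-0.327,0.21,0,0],[-0.092,-0.327,0.21,0,0]]}' | python3 drive.py; echo '{"offsets":[[0,0,0.012,0,0],[0,0,0.024,0,0],[0,0,0.028,0,0],[0,0,0.028,0,0]]}' | python3 drive.py; echo '{"offsets":[[0,0,0.004,0,0],[0,0,0.008,0,0],[0,0,0.008,0,0]]}' | python3 drive.py
```

```text
clock: 48.52
tool_pos: [0.4711, 0.3928, 0.1448]
orientation: [179.9, 0.0, -8.0]
force: [-0.2, -0.0, 0.9]
opening: 0.0007
gripper_force: 0.0
clock: 49.02
tool_pos: [0.4712, 0.3936, 0.1316]
orientation: [-179.9, -0.0, -8.0]
force: [-0.0, -0.1, 2.0]
opening: 0.0005
gripper_force: 1.2
clock: 49.4
tool_pos: [0.4712, 0.3936, 0.1274]
orientation: [-180.0, -0.0, -8.0]
force: [-0.0, 1.6, 4.4]
opening: 0.0006
gripper_force: 2.4
```

Converted, 0.003 m is 0.006, 0.002 m is 0.004.

```bash
echo '{"offsets":[[0,0,0.004,0,0],[0,0,0.006,0,0],[0,0,0.006,0,0]]}' | python3 drive.py
```

```text
clock: 49.78
tool_pos: [0.4713, 0.3937, 0.127]
orientation: [-179.9, -0.1, -7.9]
force: [-5.8, -2.5, 24.1]
opening: 0.0002
gripper_force: 11.6
```

Green bottomed out. Next blue, then yellow.

Converted, 0.043 m is 0.086, -0.031 m is -0.062.

```bash
echo '{"offsets":[[0,0,-0.03,0,0],[0,0,-0.062,0,0],[0.04,0,-0.062,0,0],[0.086,-0.001,-0.062,0,0],[0.086,-0.001,-0.062,0,0],[0.086,-0.001,-0.03,0,0],[0.086,-0.001,-0.016,0,0],[0.086,-0.001,-0.016,0,0]]}' | python3 drive.py; echo '{"offsets":[[0,0,0.006,0,0],[0,0,0.012,0,0],[0,0,0.014,0,0],[0,0,0.014,0,0]]}' | python3 drive.py
```

```text
clock: 50.78
tool_pos: [0.5129, 0.3872, 0.1311]
orientation: [179.9, 0.1, -8.0]
force: [-1.1, -0.2, 2.7]
opening: 0.0006
gripper_force: 1.3
clock: 51.28
tool_pos: [0.5134, 0.3878, 0.1271]
orientation: [-180.0, -0.0, -8.0]
force: [-6.3, -3.7, 16.8]
opening: 0.0003
gripper_force: 7.9
```

Converted, 0.043 m is 0.086, -0.031 m is -0.062.

```bash
echo '{"offsets":[[0,0,-0.03,0,0],[0,0,-0.062,0,0],[0.04,0,-0.062,0,0],[0.086,-0.001,-0.062,0,0],[0.086,-0.001,-0.062,0,0],[0.086,-0.001,-0.03,0,0],[0.086,-0.001,-0.016,0,0],[0.086,-0.001,-0.016,0,0]]}' | python3 drive.py; echo '{"offsets":[[0,0,0.006,0,0],[0,0,0.012,0,0],[0,0,0.016,0,0],[0,0,0.016,0,0]]}' | python3 drive.py
```

```text
clock: 52.28
tool_pos: [0.5555, 0.3818, 0.1321]
orientation: [179.9, 0.1, -8.0]
force: [-1.5, -1.3, 1.2]
opening: 0.0003
gripper_force: 1.0
clock: 52.78
tool_pos: [0.5561, 0.3824, 0.1272]
orientation: [-180.0, -0.1, -8.0]
force: [-6.6, -3.1, 15.0]
opening: 0.0
gripper_force: 7.4
```

All three bottomed out. Lifting away, then a last check before handing in.

```bash
echo '{"offsets":[[0,0,-0.06,0,0],[0,0,-0.18,0,0],[0,0,-0.28,0,0],[0,0,-0.28,0,0],[0,0,-0.28,0,0],[0,0,-0.28,0,0]]}' | python3 drive.py
python3 - <<'E'
from h import *
s=snap('side');W=cloud(s);z=W[...,2]
d=np.hypot(W[...,0]-.492,W[...,1]-.226)
print(np.median(z[(d<.072)&(z>.09)&(z<.14)&(d>.055)&(W[...,1]<.25)]))
for x,y in((.4714,.394),(.514,.389),(.5566,.384)):
    m=(np.hypot(W[...,0]-x,W[...,1]-y)<.012)&(z>.09)&(z<.12);print(np.median(z[m]))
print(workorder.close_job())
E
```

```text
clock: 53.52
tool_pos: [0.5557, 0.382, 0.2634]
orientation: [179.9, 0.1, -8.0]
force: [-0.4, 0.3, -0.5]
opening: 0.0005
gripper_force: 0.0
0.11606448115262975
0.10752309542812818
0.10706750482399148
0.10719301054271597
the job is handed in; nothing more can be done
None
```

I stacked all four dishes in the vessel, screwed the lid home, and pressed green, blue and yellow once each in that order; I then handed the job in at about 54 s, with no verdict returned. The last camera check showed the lid's plate at its home height and all three buttons out again.

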